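# Take down the spaced stack of tins

### The arm

A 6-joint arm with a two-finger parallel gripper is mounted at the origin on the work surface. World frame = base frame: x ahead of the robot, y to its left, z up, the work surface at z = 0. Lengths are in m, angles in rad, forces in N, time in s.
With the tool pointing down it reaches from about 0.25 to 0.8 m from the base axis. Payload 3.9 kg.
Tool frame: the origin (TCP) lies midway between the tips of the shut fingers; the grasp point (between the pads) lies 19 mm behind it; z points along the fingers, y is the direction in which the jaws open and shut (so a half turn about z gives the same grasp; the last joint's range is limited). The gripper opens to 85 mm and grips with 20 to 120 N. Pads are 22 mm wide; open, the fingers measure 114 mm over their backs; the gripper's body (76 mm by 85 mm) begins 54 mm behind the grasp point. The pads swing forward as they close: fully open they stand 13 mm farther back than shut.
Start: joints at [1.112, 0.26, -0.138, 1.173, 0, 1.571], TCP at [0.233, 0.471, 0.231] pointing down, gripper open.
Joint ranges: [-2.78, 2.78], [-0.83, 1.72], [-1.28, 1.37], [-1.9, 2.12], [-1.57, 1.48], [-3.14, 3.14]. Speed limits (rad/s): [2.57, 2.57, 3.14, 3.14, 3.14, 3.14].

### API

Orientations are given as a 3x3 rotation matrix whose columns are the frame's x, y, z axes.
In Python, from bench import env gives the robot as it stands. The module is installed in compiled form; this text tells all that it offers.
- The arm moves only by the tool move_arm, never from a script. Its argument "commands" is one flat list of numbers, 5 for each row, row after row: the closure in counts, from 0 (fully open) to 255 (shut), then the shift along the tool's x, y, z in cm, then the turn about the tool's z in degrees. A call has 1 to 8 rows; each row is the pose to reach, as a shift and turn from the pose measured when the call began, along the tool's axes at that moment; what a row does not reach only later rows make up. A row lasts 1/12 s, in which the tool goes at most 41.7 mm and 7.16 degrees, less where a joint would pass 70% of its speed; a pose out of reach is approached as far as the arm can. A call with a gripper value outside its range is refused whole. The fingers move at their own pace and stop on an object; the grip force is fixed at half the most. Time passes only in rows, so rows that repeat a pose let the fingers close. It gives the time, the measured TCP pose, the force and the opening at its end, in the units of the state.
- env.state(): the state, without advancing time (a new reading comes with each control period).
- env.snapshot(name): name is "scene" or "top" or "wrist"; returns a dict with "color" (480x640x3 uint8, red, green, blue), "fovy" (degrees; the focal length in pixels is half the picture's height over the tangent of half this angle, whatever the lens; pixels are square), "cx", "cy" (the principal point, pixels), "k1" (the pictures are not rectified: a ray, as slopes to the right and down, at radius r is drawn at 1 + k1 r^2 times it, then the intrinsics apply), "cam_to_world" (4x4, takes a point from camera to world coordinates). Camera axes: x right, y up, looking along -z (the intrinsics and any distortion apply to the point x, -y, -z); pixel columns grow to the right and rows downward; lengths in m; the calibration is good to about 2 mm. A picture is of the moment at which its call begins. There is no depth.
- env.close_job(): hands the job in, once; it reports no verdict.
The state is a dict: "t": time; "joint_pos": joint angles; "joint_vel": joint speeds; "joint_efforts": joint torques, N m; "ee_pos": TCP position; "tcp_rot": TCP orientation; "wrist_force": force on the tool from outside, world axes, zero at the start; "torque": the same for the moment, N m; "width": opening from 0.0 (shut) to 1.0 (fully open).
Only numpy, scipy, OpenCV 4.12 (cv2) and the standard library are available. Lean on these libraries where they do the work, as an engineer would, in place of code of your own. Each camera call takes 0.05 s, during which the arm holds its last target. There are 200 camera calls.

### The job

Take down the stack on the aluminium riser from the top, one piece at a time: stand each tin upright on the bare floor of the blue tray, and lay the white spacer boards one on the other in their own neat pile, centred and square on the low wooden rack, lengthwise along its rails. Set each piece down gently and let it go before taking the next, don't tip or drop anything, and leave the jars, tub, round lid, can and cups where they are.

Things in the scene. Friction and masses are not known exactly. Their poses are not given: they have to be found in the camera images.
- board_up_c (a point): rigid white plastic spacer board 130 x 60 x 12 mm, about 0.09 kg; the point is its centre, 6 mm above its underside; x along its 130 mm length, y along its 60 mm width, z its thickness; the top piece of the stack at the start, lying across the upper tin
- tin_up_c (a point): round aluminium tin with a flat lid, diameter 52 mm, height 40 mm, about 0.12 kg; the point is its centre, 20 mm above its underside, z up through the lid; second from the top, standing on the lower board
- board_low_c (a point): rigid white plastic spacer board 130 x 60 x 12 mm, about 0.09 kg; the point is its centre, 6 mm above its underside; x along its 130 mm length, y along its 60 mm width, z its thickness; third from the top, lying across the lower tin
- tin_low_c (a point): round aluminium tin with a flat lid, diameter 52 mm, height 40 mm, about 0.12 kg; the point is its centre, 20 mm above its underside, z up through the lid; the bottom piece of the stack, standing on the riser
- riser_top (a point): centre of the top face of a fixed plain aluminium block (riser) 140 x 80 x 20 mm on the table, on which the stack stands; its top is 20 mm above the table; x along its 140 mm length
- tray: fixed shallow blue tray, 260 mm along its x, 200 mm along its y, rim 10 mm high over the table, walls and floor 4 mm thick; the origin is at the centre of its underside, on the table, z up
- tray_floor (a point): centre of the tray's inner floor, 4 mm above the table, axes as the tray's
- rack: fixed low narrow wooden rack for boards: two rails 110 mm long, 34 mm apart between centres, 40 mm over all in width and 30 mm high, the rails along its x; the origin is at the centre of its underside on the table, z up. A board laid on it overhangs the rails by 10 mm on each side and each end
- rack_top (a point): centre of the rack's top, 30 mm above the table; x along its rails
- jar_a: bystander: clear glass jar with a steel cap, diameter 48, height 85 mm, loose, standing on the table close beside the stack; origin at the centre of its underside
- tub: bystander: white tub with lid, largest diameter 50, height 70 mm, loose, on the table close beside the stack, across from the jar; origin at the centre of its underside
- jar_b: bystander: amber glass jar, diameter 44, height 60 mm, loose, standing on the floor of the tray; origin at the centre of its underside
- can: bystander: steel can, diameter 48, height 80 mm, loose, on the table just beyond one end of the rack; origin at the centre of its underside
- cups: bystander: stack of paper cups, diameter 62, height 130 mm, loose, at the far side of the table; origin at the centre of its underside
- pot_lid: bystander: flat white round lid, diameter 70, thickness 10 mm, loose, lying on the floor of the tray; origin at the centre of its underside
Mind the look-alikes: they are no part of the job. Leave any black or green look-alike of the part that bears board_up_c alone.

How it is judged:
By the outcome, as a careful person would: the job done as asked, in the order asked, and still so for the second after the job is handed in, with the robot touching nothing.
It also fails if it takes over 70 s, if anything falls off the work surface, if the arm or the gripper's body presses on something with over 40 N, if the wrist force passes 120 N, or if a joint passes its speed limit or range.

## Working session

There is one attempt and no reset: what is moved stays moved. The work goes in short steps, Python scripts to look and compute and a tool call to move; the robot and the scene stay as the last step left them, time stands still between calls to the robot, and variables do not carry over. Pictures are saved under pics/ and viewed, about 8 in all and at most 12, crops included, and the job is handed in when it is done.

Besides the shell and the picture viewer there is one more tool, called after "Emit:" as name(argument=value, ...) on one line, values as JSON. move_arm: Moves the arm, as the interface text tells. Its arguments: {"type":"object","properties":{"commands":{"type":"array"}},"required":["commands"]}

```bash
mkdir -p pics
cat > h.py <<'E'
import numpy as np, cv2
from bench import env
def snap(n,f=None):
    s=env.snapshot(n)
    if f: cv2.imwrite(f'pics/{f}.png',s['color'][:,:,::-1])
    return s
def K(s):
    f=240/np.tan(np.radians(s['fovy'])/2); return np.array([[f,0,s['cx']],[0,f,s['cy']],[0,0,1.]])
def rays(s,uv):
    uv=np.asarray(uv,float).reshape(-1,1,2)
    p=cv2.undistortPoints(uv,K(s),np.array([s['k1'],0,0,0.])).reshape(-1,2)
    d=np.c_[p[:,0],-p[:,1],-np.ones(len(p))]@s['cam_to_world'][:3,:3].T
    return s['cam_to_world'][:3,3],d
def plane(s,uv,z):
    o,d=rays(s,uv); return o+d*((z-o[2])/d[:,2])[:,None]
def tri(obs):
    A=np.zeros((3,3));b=np.zeros(3)
    L=[]
    for s,uv in obs:
        o,d=rays(s,uv);d=d[0]/np.linalg.norm(d[0]);P=np.eye(3)-np.outer(d,d);A+=P;b+=P@o;L.append((o,P))
    x=np.linalg.solve(A,b); return x,[np.linalg.norm(P@(x-o)) for o,P in L]
def proj(s,X):
    c=(np.atleast_2d(X)-s['cam_to_world'][:3,3])@s['cam_to_world'][:3,:3]
    p=np.c_[c[:,0],-c[:,1]]/-c[:,2:]
    p*=1+s['k1']*(p**2).sum(1,keepdims=True)
    k=K(s); return p*k[0,0]+[k[0,2],k[1,2]]
E
python3 - <<'E'
from h import *
ss=[snap(n,n+'0') for n in('top','scene','wrist')]
for s in ss: print(s['fovy'],s['cx'],s['cy'],s['k1'],s['cam_to_world'].round(3).tolist())
print(env.state())
E
```

```text
50.96237198748983 325.9466691289668 238.33481764829932 -0.08349672929361868 [[0.009, 0.994, -0.108, 0.407], [-1.0, 0.009, -0.001, -0.028], [-0.0, 0.108, 0.994, 1.447], [0.0, 0.0, 0.0, 1.0]]
51.00195825360363 313.76168765311246 234.84478655111133 -0.10708054668221784 [[0.776, -0.313, 0.548, 1.202], [0.63, 0.412, -0.658, -0.753], [-0.02, 0.856, 0.517, 0.701], [0.0, 0.0, 0.0, 1.0]]
64.5318087373955 315.70801963105674 232.8839822638053 0.010779340703085994 [[0.443, -0.863, -0.243, 0.171], [0.897, 0.426, 0.121, 0.5], [-0.001, -0.272, 0.962, 0.373], [0.0, 0.0, 0.0, 1.0]]
{'t': 0.15, 'joint_pos': array([ 1.11201888e+00,  2.60496688e-01, -1.39080363e-01,  1.17273038e+00,
        2.39227074e-05,  1.57082362e+00]), 'joint_vel': array([-0.00035456, -0.00150131,  0.00451504,  0.00077581, -0.00062658,
       -0.00070154]), 'joint_efforts': array([ 1.62148703e-03, -4.06007338e+01,  2.54165429e+01,  1.26602597e-02,
        1.37328138e-04,  4.92918559e-06]), 'ee_pos': array([0.23225086, 0.4702302 , 0.23067236]), 'tcp_rot': array([[-8.96582472e-01,  4.42876274e-01, -6.90645996e-04],
       [ 4.42876812e-01,  8.96581464e-01, -1.34425573e-03],
       [ 2.38814312e-05, -1.51110722e-03, -9.99998858e-01]]), 'wrist_force': array([-0.95534173, -0.11385011,  1.00790305]), 'torque': array([ 0.00013534, -0.0462308 , -0.02523215]), 'width': 1.0022788106020124}
```

View pics/top0.png

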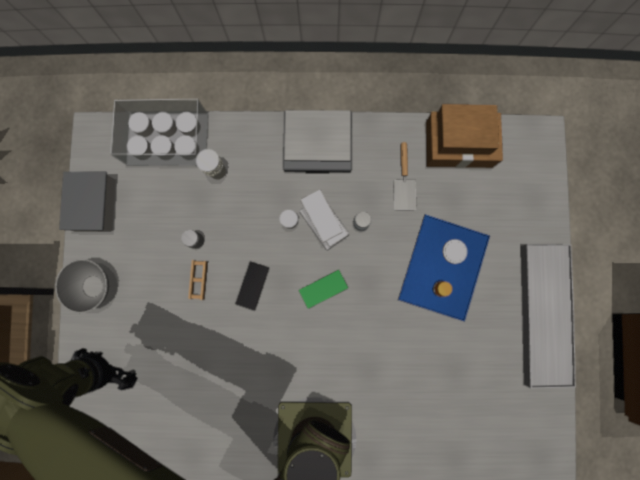

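View pics/scene0.png

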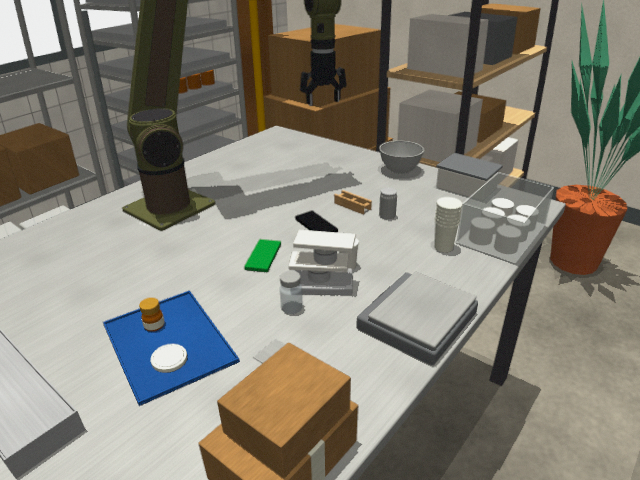

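Run:
```python
from h import *
s=snap('top');t=snap('scene')
hsv=cv2.cvtColor(s['color'],cv2.COLOR_RGB2HSV)
m=cv2.inRange(hsv,(105,120,60),(125,255,255));m=cv2.morphologyEx(m,cv2.MORPH_CLOSE,np.ones((25,25)))
c=max(cv2.findContours(m,0,2)[0],key=cv2.contourArea);r=cv2.boxPoints(cv2.minAreaRect(c))
print('tray',plane(s,r,.01).round(3).tolist(),plane(s,r,.01).mean(0))
for n,z,uv in[('board',.124,(317,211)),('boardc',.124,[(309,194),(318,190),(347,235),(330,248)]),('jar/tubL',.07,(289,219)),('R',.085,(362,220)),('potlid',.014,(455,252)),('jarb',.064,(444,289)),('rack',.03,[(192,261),(206,262),(203,299),(190,298)]),('can',.08,(191,238)),('cups',.13,(209,162))]:
    p=plane(s,uv,z);print(n,p[:,:2].round(3).tolist(),p.mean(0)[:2].round(3))
i=s['color'][175:265,270:385];cv2.imwrite('pics/crop1.png',np.hstack([cv2.resize(i[:,:,::-1],(766,600),interpolation=cv2.INTER_CUBIC)]))
```

```text
tray [[0.389, -0.233, 0.01], [0.635, -0.312, 0.01], [0.577, -0.503, 0.01], [0.332, -0.421, 0.01]] [ 0.48322609 -0.36696641  0.01      ]
board [[0.623, -0.002]] [ 0.623 -0.002]
boardc [[0.669, 0.02], [0.68, -0.004], [0.56, -0.082], [0.525, -0.038]] [ 0.609 -0.026]
jar/tubL [[0.609, 0.076]] [0.609 0.076]
R [[0.606, -0.125]] [ 0.606 -0.125]
potlid [[0.526, -0.397]] [ 0.526 -0.397]
jarb [[0.42, -0.352]] [ 0.42  -0.352]
rack [[0.493, 0.353], [0.49, 0.312], [0.386, 0.318], [0.388, 0.355]] [0.439 0.334]
can [[0.553, 0.344]] [0.553 0.344]
cups [[0.754, 0.29]] [0.754 0.29 ]
```

View pics/crop1.png

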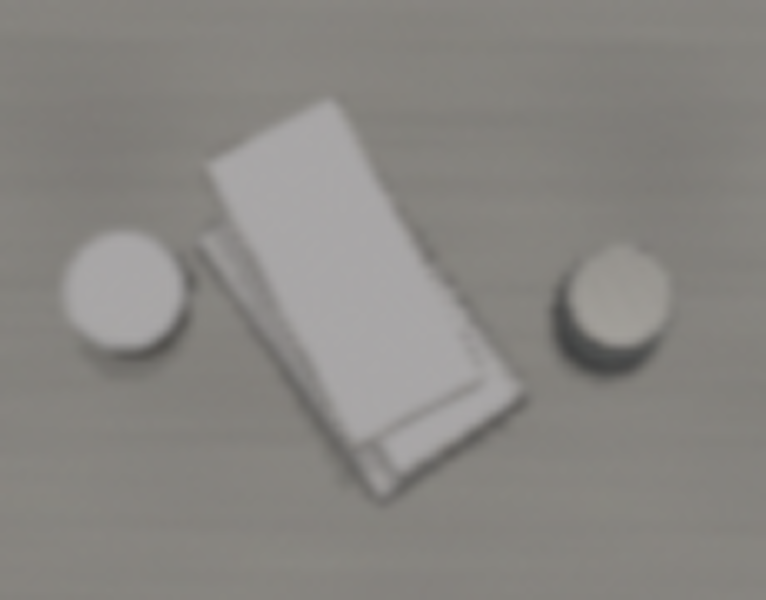

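```bash
cat >> h.py <<'E'
def to(p,yaw=None):
    """shift cm in tool axes, turn deg; yaw = world deg of tool x"""
    st=env.state();R=st['tcp_rot'];d=R.T@(np.array(p)-st['ee_pos'])*100
    y=np.degrees(np.arctan2(R[1,0],R[0,0])); t=0 if yaw is None else -((yaw-y+180)%360-180)
    print('shift',d.round(2),'turn',round(t,1),'| at',st['ee_pos'].round(4),'yaw',round(y,1),'t',round(st['t'],2),'w',round(st['width'],3),'F',st['wrist_force'].round(1))
E
python3 -c "
from h import *
to([.57,-.04,.28],208)"
```

```text
shift [-52.88 -30.82  -4.88] turn -54.3 | at [0.2324 0.4704 0.2309] yaw 153.7 t 0.25 w 0.998 F [ 0.1 -0.5  0.6]
```

Emit:
move_arm(commands=[0, -3.4, -2, -1.5, -7, 0, -6.8, -4, -3, -14, 0, -10.2, -6, -4.9, -21, 0, -13.6, -7.9, -4.9, -28, 0, -17, -9.9, -4.9, -35, 0, -20.4, -11.9, -4.9, -42, 0, -23.8, -13.9, -4.9, -49, 0, -27.2, -15.9, -4.9, -54.3])

```text
t: 0.92
ee_pos: [0.3918, 0.2289, 0.2802]
tcp_rot: [[-0.908, -0.42, -0.0], [-0.42, 0.908, -0.001], [0.0, -0.001, -1.0]]
wrist_force: [0.1, 0.5, 0.1]
width: 1.004
```

```bash
python3 -c "
from h import *
to([.57,-.04,.28],208)"
```

```text
shift [-4.880e+00 -3.189e+01  3.000e-02] turn -3.2 | at [0.3918 0.2289 0.2802] yaw -155.2 t 0.92 w 1.004 F [0.1 0.5 0.1]
```

```bash
python3 -c "
from h import *
s=snap('wrist','w1');import pickle;pickle.dump(s,open('w1.pkl','wb'))
print(proj(s,[[.439,.334,.03],[.62,0,.12]]))"
```

```text
[[385.18576809 271.78367254]
 [-25.60055422 335.00819321]]
```

Emit:
move_arm(commands=[0, -0.6, -4, 0, -3.2, 0, -1.2, -8, 0, -3.2, 0, -1.8, -12, 0, -3.2, 0, -2.4, -16, 0, -3.2, 0, -3, -20, 0, -3.2, 0, -3.6, -24, 0, -3.2, 0, -4.2, -28, 0, -3.2, 0, -4.9, -31.9, 0, -3.2])

```text
t: 1.63
ee_pos: [0.574, -0.0466, 0.2821]
tcp_rot: [[-0.883, -0.469, 0.003], [-0.469, 0.883, -0.005], [0.0, -0.006, -1.0]]
wrist_force: [0.1, 0.3, -0.7]
width: 0.997
```

```bash
python3 -c "
from h import *
s=snap('wrist','w2');import pickle;pickle.dump(s,open('w2.pkl','wb'))
to([.57,-.04,.28],208)"
```

```text
shift [0.18 1.5  0.08] turn -0.3 | at [ 0.5785 -0.0525  0.281 ] yaw -152.3 t 1.68 w 0.994 F [ 6.5 -3.8  0.5]
```

View pics/w2.png

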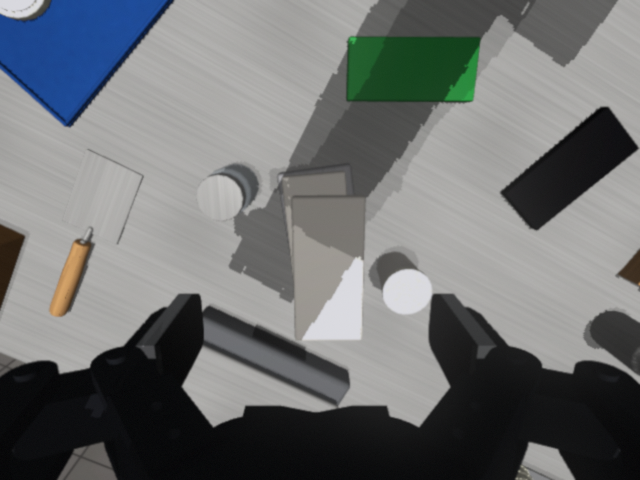

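Emit:
move_arm(commands=[0, 1, 1, 0, 0, 0, 2, 1.5, 0, 0, 0, 2, 1.5, 0, 0, 0, 2, 1.5, 0, 0])

```text
t: 2.02
ee_pos: [0.5536, -0.0482, 0.2809]
tcp_rot: [[-0.886, -0.464, 0.006], [-0.464, 0.886, -0.011], [-0.001, -0.013, -1.0]]
wrist_force: [-0.6, -0.1, 0.7]
width: 1.002
```

```bash
python3 -c "
from h import *
s=snap('wrist','w3');import pickle;pickle.dump(s,open('w3.pkl','wb'))
to([.62,-.02,.26],208)"
```

```text
shift [-7.14 -0.55  2.11] turn -0.3 | at [ 0.5541 -0.0481  0.281 ] yaw -152.3 t 2.07 w 1.001 F [ 0.7 -0.1 -0.1]
```

Emit:
move_arm(commands=[0, -2, 0, 0, 0, 0, -4, 0, 0, 0, 0, -6, 0, 0, 0, 0, -7, 0, 0, 0, 0, -7, 0, 0, 0, 0, -7, 0, 0, 0])

```text
t: 2.57
ee_pos: [0.6164, -0.0148, 0.2806]
tcp_rot: [[-0.885, -0.466, 0.007], [-0.466, 0.885, -0.011], [-0.001, -0.013, -1.0]]
wrist_force: [-0.5, -0.1, 0.2]
width: 1.001
```

```bash
cat > seg.py <<'E'
from h import *
import pickle
s4=snap('wrist','w4');pickle.dump(s4,open('w4.pkl','wb'));s3=pickle.load(open('w3.pkl','rb'))
to([.62,-.02,.26],208)
s2=pickle.load(open('w2.pkl','rb'))
c0=np.array([(293,197),(365,197),(361,340),(295,340.)])
X=plane(s2,c0,.124);print(X.round(4))
O=[]
for s in(s3,s4):
    g=cv2.cvtColor(s['color'],cv2.COLOR_RGB2GRAY)
    p=proj(s,X).astype(np.float32);print('pred',p.round(0).tolist())
    q=cv2.cornerSubPix(g,p.reshape(-1,1,2).copy(),(7,7),(-1,-1),(3,40,.01)).reshape(-1,2);print('sub',q.round(1).tolist());O.append(q)
T=[tri([(s3,a),(s4,b)]) for a,b in zip(*O)]
for t in T: print(t[0].round(4),np.round(t[1],4))
i=[cv2.resize(cv2.cvtColor(s['color'],4)[50:430,180:460],(400,543)) for s in(s3,s4)];cv2.imwrite('pics/c34.png',np.hstack(i))
E
python3 seg.py
```

```text
shift [-0.15 -0.59  2.09] turn -0.3 | at [ 0.6158 -0.0152  0.2809] yaw -152.3 t 2.62 w 1.004 F [ 0.6  0.1 -0.4]
[[ 0.5715 -0.0709  0.124 ]
 [ 0.5445 -0.0201  0.124 ]
 [ 0.6579  0.0412  0.124 ]
 [ 0.6857 -0.0106  0.124 ]]
pred [[285.0, 220.0], [356.0, 220.0], [353.0, 359.0], [288.0, 359.0]]
sub [[279.29998779296875, 226.60000610351562], [355.6000061035156, 219.8000030517578], [353.29998779296875, 358.1000061035156], [288.79998779296875, 358.6000061035156]]
pred [[282.0, 129.0], [358.0, 129.0], [355.0, 286.0], [286.0, 286.0]]
sub [[282.0, 129.10000610351562], [357.29998779296875, 129.1999969482422], [354.79998779296875, 285.29998779296875], [285.8999938964844, 286.20001220703125]]
[ 0.5712 -0.071   0.1461] [0.0021 0.0021]
[ 0.5448 -0.02    0.1225] [0.0003 0.0003]
[0.6574 0.0408 0.1237] [0.0001 0.0001]
[ 0.6861 -0.0102  0.1226] [0.0003 0.0003]
```

View pics/c34.png

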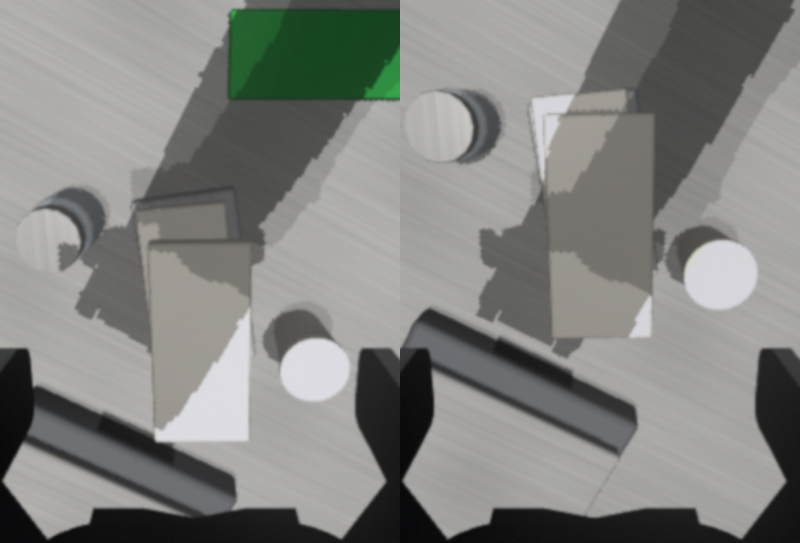

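Emit:
move_arm(commands=[0, 0, 0, 3, -0.4, 0, 0, 0, 7, -0.4, 0, 0, 0, 11, -0.4, 0, 0, 0, 14, -0.4, 0, 0, 0, 17, -0.4, 0, 0, 0, 18.5, -0.4, 0, 0, 0, 18.5, -0.4, 0, 0, 0, 18.5, -0.4])

```text
t: 3.28
ee_pos: [0.6157, -0.0176, 0.0956]
tcp_rot: [[-0.882, -0.471, 0.004], [-0.471, 0.882, -0.011], [0.001, -0.012, -1.0]]
wrist_force: [-0.2, -0.0, 0.6]
width: 1.002
```

```bash
python3 -c "
from h import *
to([.615,-.0151,.095],208.1)
import pickle
s=pickle.load(open('w1.pkl','rb'));i=s['color'][130:370,270:590,::-1];cv2.imwrite('pics/rack.png',cv2.resize(i,None,fx=2.5,fy=2.5,interpolation=2))"
```

```text
shift [-0.05  0.25  0.06] turn -0.0 | at [ 0.6157 -0.0176  0.0956] yaw -151.9 t 3.28 w 1.002 F [-0.2 -0.   0.6]
```

View pics/rack.png

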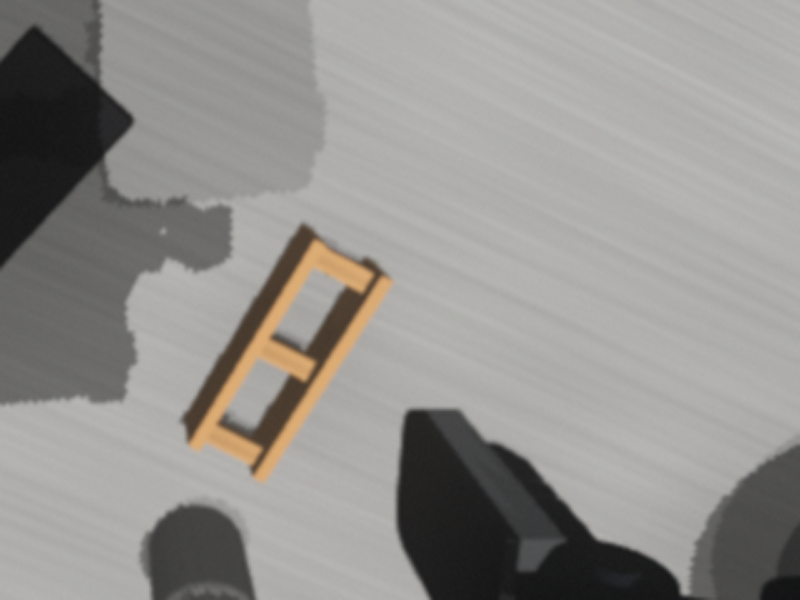

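```bash
cat > rack.py <<'E'
from h import *
import pickle
def rackpose(s,roi=None,vmin=150,z=.03):
    hsv=cv2.cvtColor(s['color'],cv2.COLOR_RGB2HSV)
    m=cv2.inRange(hsv,(8,70,vmin),(22,255,255))
    if roi: k=np.zeros_like(m);k[roi[1]:roi[3],roi[0]:roi[2]]=255;m&=k
    pts=np.argwhere(m)[:,::-1].astype(float)
    P=plane(s,pts,z)[:,:2]
    r=cv2.minAreaRect((P*1000).astype(np.float32));print(len(P),r)
    print('corners',(cv2.boxPoints(r)).round(1).tolist())
rackpose(pickle.load(open('w1.pkl','rb')),(320,200,450,330))
s=snap('top');rackpose(s,(180,250,215,310),110)
E
python3 rack.py
```

```text
1643 ((442.96734619140625, 335.7786560058594), (40.317684173583984, 110.20081329345703), 86.53279876708984)
corners [[386.70001220703125, 319.0], [496.70001220703125, 312.29998779296875], [499.20001220703125, 352.6000061035156], [389.20001220703125, 359.20001220703125]]
314 ((440.7874755859375, 337.41375732421875), (40.86079406738281, 108.09146881103516), 86.65998077392578)
corners [[385.6000061035156, 320.20001220703125], [493.6000061035156, 313.8999938964844], [495.8999938964844, 354.70001220703125], [388.0, 361.0]]
```

Emit:
move_arm(commands=[0, 0, 0.25, 0.1, 0, 255, 0, 0.25, 0.1, 0, 255, 0, 0.25, 0.1, 0, 255, 0, 0.25, 0.1, 0, 255, 0, 0.25, 0.1, 0, 255, 0, 0.25, 0.1, 0, 255, 0, 0.25, 0.1, 0, 255, 0, 0.25, 0.1, 0])

```text
t: 4.0
ee_pos: [0.6172, -0.0149, 0.0979]
tcp_rot: [[-0.882, -0.471, 0.011], [-0.471, 0.882, -0.01], [-0.005, -0.014, -1.0]]
wrist_force: [-0.6, 1.9, 5.4]
width: 0.689
```

```bash
python3 -c "
from h import *
to([.615,-.0151,.2],208.1)"
```

```text
shift [  0.16  -0.06 -10.21] turn 0.0 | at [ 0.6172 -0.0149  0.0979] yaw -151.9 t 4.0 w 0.689 F [-0.6  1.9  5.4]
```

Emit:
move_arm(commands=[255, 0, 0, -0.5, 0, 255, 0, 0, -2, 0, 255, 0, 0, -4.5, 0, 255, 0, 0, -7.5, 0, 255, 0, 0, -10.5, 0, 255, 0, 0, -12, 0, 255, 0, 0, -12, 0, 255, 0, 0, -12, 0])

```text
t: 4.67
ee_pos: [0.6166, -0.0137, 0.2188]
tcp_rot: [[-0.882, -0.471, 0.013], [-0.471, 0.882, -0.011], [-0.006, -0.016, -1.0]]
wrist_force: [-0.2, 0.2, -1.8]
width: 0.687
```

```bash
python3 -c "
from h import *
s=snap('wrist','w5');t=snap('scene')
to([.442,.3365,.2],176.5)
i=t['color'][180:330,230:400,::-1]
cv2.imwrite('pics/c5.png',np.hstack([cv2.resize(s['color'][:,:,::-1],(480,360)),cv2.resize(i,(320,360))[:,:320]]))"
```

```text
shift [-1.25 39.05  1.13] turn 31.6 | at [ 0.6149 -0.0137  0.2163] yaw -151.9 t 4.77 w 0.694 F [-0.6  0.3 -1.1]
```

View pics/c5.png

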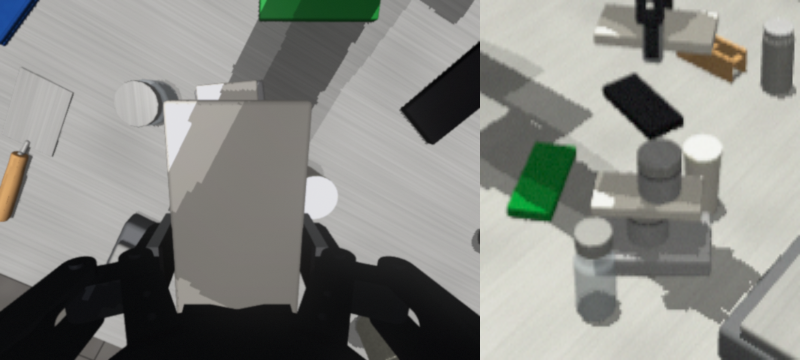

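```bash
python3 -c "
from h import *
s=snap('wrist')
st=env.state();R=st['tcp_rot'];p=st['ee_pos']
g=cv2.cvtColor(s['color'],7)
q=cv2.cornerSubPix(g,np.array([[[218.7,134.7]],[[414.7,134.7]]],np.float32),(7,7),(-1,-1),(3,40,.01)).reshape(-1,2);print(q)
X=plane(s,q,p[2]+.026);L=(X-p)@R;print(L.round(4),np.linalg.norm(X[0]-X[1]))
to([.442,.3365,.2],176.5)"
```

```text
[[217.05603 135.95522]
 [421.38184 139.82616]]
[[ 0.0654 -0.0307 -0.0257]
 [ 0.0643  0.03   -0.0265]] 0.0607443445843194
shift [-1.27 39.04  1.11] turn 31.6 | at [ 0.6147 -0.0137  0.216 ] yaw -151.9 t 4.82 w 0.691 F [ 0.8  0.3 -1.6]
```

Emit:
move_arm(commands=[255, -0.1, 2, 0, 2, 255, -0.2, 6, 0, 6, 255, -0.4, 10, 0, 11, 255, -0.5, 14, 0, 16, 255, -0.6, 18, 0, 21, 255, -0.8, 22, 0, 26, 255, -1, 26, 0, 31, 255, -1.1, 29, 0, 31.6])

```text
t: 5.48
ee_pos: [0.4852, 0.2492, 0.2105]
tcp_rot: [[-0.998, 0.062, 0.004], [0.062, 0.998, -0.011], [-0.005, -0.011, -1.0]]
wrist_force: [1.0, 0.5, -0.5]
width: 0.692
```

```bash
python3 -c "
from h import *
to([.442,.3365,.2],176.5)"
```

```text
shift [4.86 8.45 0.94] turn -0.1 | at [0.4852 0.2492 0.2105] yaw 176.4 t 5.48 w 0.692 F [ 1.   0.5 -0.5]
```

Emit:
move_arm(commands=[255, 1.5, 2.5, 0, -0.1, 255, 3, 5, 1, -0.1, 255, 4.2, 7.3, 2.5, -0.1, 255, 4.8, 8.3, 5, -0.1, 255, 4.8, 8.45, 8, -0.1, 255, 4.8, 8.45, 11, -0.1, 255, 4.8, 8.45, 13, -0.1, 255, 4.8, 8.45, 14, -0.1])

```text
t: 6.15
ee_pos: [0.4398, 0.3328, 0.0649]
tcp_rot: [[-0.998, 0.06, -0.003], [0.06, 0.998, -0.016], [0.002, -0.016, -1.0]]
wrist_force: [-0.7, -1.1, -1.1]
width: 0.684
```

```bash
python3 -c "
from h import *
snap('scene')
to([.442,.3365,.018],176.5);s=snap('scene');w=snap('wrist')
cv2.imwrite('pics/c6.png',np.hstack([cv2.resize(w['color'][:,:,::-1],(480,360)),cv2.resize(s['color'][150:250,300:420,::-1],(320,360))]))"
```

```text
shift [-0.21  0.49  4.64] turn 0.0 | at [0.4398 0.3325 0.0644] yaw 176.5 t 6.2 w 0.688 F [ 0.1 -0.9 -2.9]
```

View pics/c6.png

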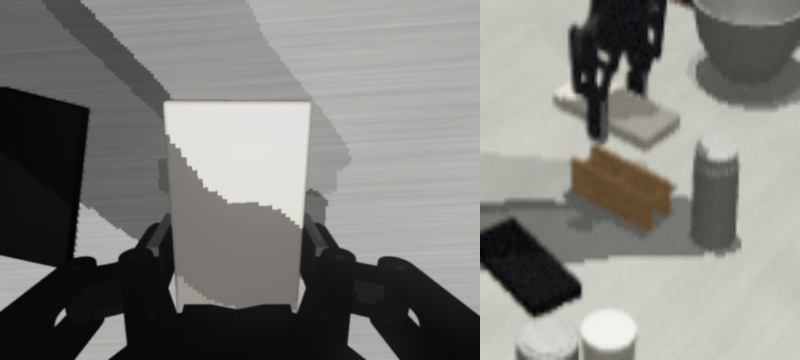

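Emit:
move_arm(commands=[255, -0.2, 0.5, 1, 0, 255, -0.2, 0.5, 2, 0, 255, -0.2, 0.5, 3, 0, 255, -0.2, 0.5, 3.6, 0, 255, -0.2, 0.5, 4, 0, 255, -0.2, 0.5, 4.2, 0, 255, -0.2, 0.5, 4.2, 0, 255, -0.2, 0.5, 4.2, 0])

```text
t: 6.97
ee_pos: [0.4447, 0.3386, 0.0264]
tcp_rot: [[-0.998, 0.061, 0.002], [0.061, 0.998, -0.013], [-0.002, -0.013, -1.0]]
wrist_force: [0.7, -0.1, -0.9]
width: 0.686
```

```bash
python3 -c "
from h import *
to([.442,.3365,.016],176.5)"
```

```text
shift [ 0.26 -0.21  1.05] turn 0.0 | at [0.4447 0.3386 0.0264] yaw 176.5 t 6.97 w 0.686 F [ 0.7 -0.1 -0.9]
```

Emit:
move_arm(commands=[255, 0.2, -0.2, 0.2, 0, 255, 0.2, -0.2, 0.5, 0, 255, 0.2, -0.2, 0.8, 0, 255, 0.2, -0.2, 0.9, 0, 255, 0.2, -0.2, 1, 0, 255, 0.2, -0.2, 1, 0])

```text
t: 7.47
ee_pos: [0.4425, 0.3365, 0.0162]
tcp_rot: [[-0.998, 0.061, 0.001], [0.061, 0.998, -0.013], [-0.002, -0.013, -1.0]]
wrist_force: [0.3, -0.3, -0.5]
width: 0.692
```

```bash
python3 -c "
from h import *
to([.442,.3365,.016],176.5)"
```

```text
shift [ 0.05 -0.    0.02] turn 0.0 | at [0.4425 0.3365 0.0162] yaw 176.5 t 7.47 w 0.692 F [ 0.3 -0.3 -0.5]
```

Emit:
move_arm(commands=[255, 0, 0, 0.1, 0, 255, 0, 0, 0.15, 0, 255, 0, 0, 0.2, 0, 255, 0, 0, 0.2, 0])

```text
t: 7.8
ee_pos: [0.4426, 0.3366, 0.0159]
tcp_rot: [[-0.998, 0.061, 0.002], [0.061, 0.998, -0.013], [-0.003, -0.012, -1.0]]
wrist_force: [-3.7, -3.3, 10.2]
width: 0.688
```

Emit:
move_arm(commands=[160, 0, 0, 0, 0, 80, 0, 0, 0, 0, 0, 0, 0, 0, 0, 0, 0, 0, 0, 0, 0, 0, 0, -1, 0, 0, 0, 0, -4, 0, 0, 0, 0, -8, 0, 0, 0, 0, -12, 0])

```text
t: 8.47
ee_pos: [0.4414, 0.3374, 0.1368]
tcp_rot: [[-0.998, 0.061, 0.0], [0.061, 0.998, -0.014], [-0.001, -0.014, -1.0]]
wrist_force: [0.6, 1.0, -0.0]
width: 1.0
```

```bash
python3 -c "
from h import *
to([.58,0,.24],208)"
```

```text
shift [-15.89 -32.98  -9.83] turn -31.5 | at [0.4414 0.3374 0.1368] yaw 176.5 t 8.47 w 1.0 F [ 0.6  1.  -0. ]
```

Emit:
move_arm(commands=[0, 0, 0, -3, 0, 0, 0, 0, -6, 0, 0, 0, 0, -7, 0, 0, 0, 0, -7, 0, 0, 0, 0, -7, 0])

```text
t: 8.88
ee_pos: [0.4414, 0.3384, 0.2068]
tcp_rot: [[-0.998, 0.061, 0.001], [0.061, 0.998, -0.014], [-0.001, -0.014, -1.0]]
wrist_force: [0.3, -0.3, 0.0]
width: 0.998
```

```bash
cat > bd.py <<'E'
from h import *
import pickle
def corners(s,X,z,win=6):
    g=cv2.cvtColor(s['color'],cv2.COLOR_RGB2GRAY);p=proj(s,X).astype(np.float32)
    q=cv2.cornerSubPix(g,p.reshape(-1,1,2).copy(),(win,win),(-1,-1),(3,40,.01)).reshape(-1,2)
    Y=plane(s,q,z);l=(Y[1]+Y[2]-Y[0]-Y[3])/2;w=(Y[2]+Y[3]-Y[0]-Y[1])/2
    print('px',q.round(1).tolist(),'\nctr',Y.mean(0).round(4),'L',np.linalg.norm(l).round(4),'W',np.linalg.norm(w).round(4),'yaw',np.degrees(np.arctan2(l[1],l[0])).round(2),'wyaw',np.degrees(np.arctan2(w[1],w[0])).round(2))
    return q,Y
def rect(c,yaw,z,L=.13,W=.06):
    a=np.radians(yaw);u=np.array([np.cos(a),np.sin(a)])*L/2;v=np.array([-np.sin(a),np.cos(a)])*W/2;c=np.array(c)
    return np.array([[*(c+k),z] for k in(-u-v,u-v,u+v,-u+v)])
E
python3 - <<'E'
from bd import *
s=snap('wrist','w7');pickle.dump(s,open('w7.pkl','wb'))
corners(s,rect((.442,.3365),-3.5,.042),.042)
t=snap('top');corners(t,rect((.442,.3365),-3.5,.042),.042,3)
cv2.imwrite('pics/c7.png',s['color'][60:420,130:530,::-1])
to([.58,0,.24],208)
E
```

```text
px [[280.1000061035156, 131.10000610351562], [283.70001220703125, 282.70001220703125], [350.0, 283.79998779296875], [354.29998779296875, 131.0]] 
ctr [0.4418 0.3363 0.042 ] L 0.1282 W 0.0578 yaw -3.56 wyaw 86.18
px [[203.89999389648438, 302.6000061035156], [207.60000610351562, 258.1000061035156], [187.60000610351562, 255.0], [183.3000030517578, 301.5]] 
ctr [0.4411 0.3375 0.042 ] L 0.1274 W 0.0579 yaw -3.23 wyaw 84.94
shift [-15.99 -32.9   -3.  ] turn -31.5 | at [0.4403 0.3376 0.2048] yaw 176.5 t 8.98 w 1.004 F [ 0.6 -0.5 -0.5]
```

View pics/c7.png

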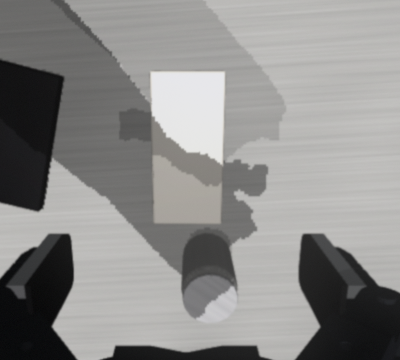

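Emit:
move_arm(commands=[0, -1.9, -4, -1, -4, 0, -3.8, -8, -2, -8, 0, -5.7, -12, -3, -12, 0, -7.6, -16, -3, -16, 0, -9.5, -20, -3, -20, 0, -11.4, -24, -3, -25, 0, -13.3, -28, -3, -29, 0, -15.2, -32, -3, -31.5])

```text
t: 9.65
ee_pos: [0.5628, 0.0296, 0.2372]
tcp_rot: [[-0.881, -0.472, -0.007], [-0.472, 0.881, -0.017], [0.014, -0.011, -1.0]]
wrist_force: [0.8, -0.3, 0.2]
width: 1.002
```

```bash
python3 -c "
from h import *
to([.605,-.02,.235],208)"
```

```text
shift [-1.38 -6.36  0.27] turn 0.2 | at [0.5628 0.0296 0.2372] yaw -151.8 t 9.65 w 1.002 F [ 0.8 -0.3  0.2]
```

Emit:
move_arm(commands=[0, -0.7, -3, 0, 0.2, 0, -1.4, -5.3, 0, 0.2, 0, -1.4, -6.2, 0, 0.2, 0, -1.4, -6.2, 0, 0.2, 0, -1.4, -6.2, 0, 0.2])

```text
t: 10.07
ee_pos: [0.6032, -0.0181, 0.236]
tcp_rot: [[-0.883, -0.469, -0.011], [-0.469, 0.883, -0.016], [0.017, -0.009, -1.0]]
wrist_force: [-0.5, 0.5, -0.6]
width: 0.999
```

Run:
```python
from bd import *
s=snap('wrist','w8');pickle.dump(s,open('w8.pkl','wb'))
p=proj(s,[[.612,-.018,.112]])[0];print('pred',p)
g=cv2.GaussianBlur(cv2.cvtColor(s['color'],cv2.COLOR_RGB2GRAY),(5,5),1)
c=cv2.HoughCircles(g,cv2.HOUGH_GRADIENT,1,20,param1=80,param2=18,minRadius=25,maxRadius=48)
for a in (c[0] if c is not None else [])[:8]:
    P=plane(s,[a[:2]],.112)[0]; r=a[2]*(s['cam_to_world'][2,3]-.112)/K(s)[0,0]
    print(a.round(1),P.round(4),'r',r.round(4))
to([.61,-.02,.1],208)
cv2.imwrite('pics/c8.png',s['color'][40:440,140:540,::-1])
```

```text
pred [313.33187282 237.36808324]
[309.5 244.5  34.9] [ 0.6181 -0.0179  0.112 ] r 0.0246
[409.5 277.5  29.4] [0.6056 0.0601 0.112 ] r 0.0207
[188.5 162.5  30.8] [ 0.6052 -0.1197  0.112 ] r 0.0217
[212.5 158.5  26.7] [ 0.5948 -0.1061  0.112 ] r 0.0188
[458.5 336.5  31.1] [0.6295 0.1193 0.112 ] r 0.0219
[392.5 258.5  25.4] [0.5988 0.0412 0.112 ] r 0.0179
shift [-0.72 -0.42 13.65] turn 0.0 | at [ 0.6031 -0.0175  0.2365] yaw -152.0 t 10.12 w 1.001 F [-0.1  0.2  0.8]
```

View pics/c8.png

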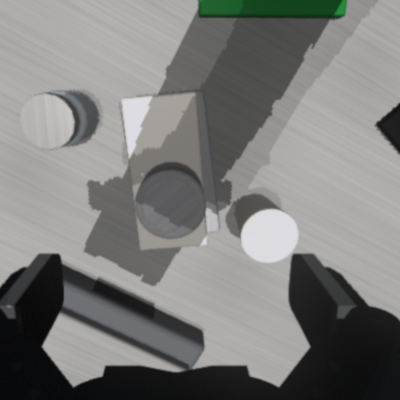

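Emit:
move_arm(commands=[0, -0.6, -0.2, 1, 0, 0, -1.2, -0.4, 3, 0, 0, -1.2, -0.4, 4.5, 0, 0, -1.2, -0.4, 5, 0, 0, -1.2, -0.4, 5, 0])

```text
t: 10.53
ee_pos: [0.6131, -0.0149, 0.1843]
tcp_rot: [[-0.882, -0.472, -0.015], [-0.471, 0.882, -0.016], [0.02, -0.007, -1.0]]
wrist_force: [-0.2, -0.5, -0.0]
width: 1.0
```

```bash
cat > disc.py <<'E'
from bd import *
def hough(s,X,r,tol=.015,p2=14):
    """lid circle near X; returns best px"""
    d=np.linalg.norm(s['cam_to_world'][:3,3]-X);f=K(s)[0,0];R=r*f/d;p=proj(s,[X])[0]
    g=cv2.GaussianBlur(cv2.cvtColor(s['color'],cv2.COLOR_RGB2GRAY),(5,5),1)
    c=cv2.HoughCircles(g,cv2.HOUGH_GRADIENT_ALT,1,3,param1=60,param2=.3,minRadius=int(R*.88),maxRadius=int(R*1.12))
    c=[] if c is None else c.reshape(-1,c.shape[-1])[:,:3]
    c=[a for a in c if np.hypot(*(a[:2]-p))<tol*f/d]
    for a in c[:4]: print(np.round(a,1),'exp r',R.round(1),plane(s,[a[:2]],X[2])[0].round(4))
    return c[0][:2] if len(c) else None
E
python3 - <<'E'
from disc import *
s=snap('wrist','w9');pickle.dump(s,open('w9.pkl','wb'));s8=pickle.load(open('w8.pkl','rb'))
X=np.array([.617,-.018,.112])
a=hough(s8,X,.026);b=hough(s,X,.026)
if a is not None and b is not None: print(tri([(s8,a),(s,b)]))
to([.617,-.018,.08],208)
E
```

```text
[310.  241.   35.5] exp r 35.4 [ 0.6156 -0.0189  0.112 ]
[311.  251.   42.7] exp r 43.7 [ 0.6168 -0.0181  0.112 ]
(array([ 0.60122309, -0.02509664,  0.1663757 ]), [np.float64(7.77769876378553e-05), np.float64(7.777698763775181e-05)])
shift [-0.33 -0.31 10.56] turn 0.1 | at [ 0.614  -0.0152  0.1856] yaw -151.9 t 10.58 w 1.003 F [-0.8  0.4 -0.2]
```

Emit:
move_arm(commands=[0, 0, -0.4, 3, 0, 0, 0, -0.4, 6.5, 0, 0, 0, -0.4, 9, 0, 0, 0, -0.4, 10.6, 0, 0, 0, -0.4, 11, 0, 0, 0, -0.4, 11, 0])

```text
t: 11.08
ee_pos: [0.614, -0.0201, 0.0754]
tcp_rot: [[-0.882, -0.472, -0.014], [-0.471, 0.882, -0.016], [0.02, -0.007, -1.0]]
wrist_force: [0.1, -0.6, 0.7]
width: 0.999
```

```bash
python3 -c "
from h import *
to([.616,-.0185,.075],208)"
```

```text
shift [-0.25  0.05  0.04] turn 0.1 | at [ 0.614  -0.0201  0.0754] yaw -151.9 t 11.08 w 0.999 F [ 0.1 -0.6  0.7]
```

Emit:
move_arm(commands=[0, -0.2, 0, 0, 0, 255, -0.2, 0, 0, 0, 255, -0.2, 0, 0, 0, 255, -0.2, 0, 0, 0, 255, -0.2, 0, 0, 0, 255, -0.2, 0, 0, 0, 255, -0.2, 0, 0, 0, 255, -0.2, 0, 0, 0])

```text
t: 11.75
ee_pos: [0.6169, -0.0187, 0.0772]
tcp_rot: [[-0.882, -0.472, -0.011], [-0.472, 0.882, -0.015], [0.016, -0.008, -1.0]]
wrist_force: [-0.6, 2.4, 6.1]
width: 0.592
```

Run:
```python
from h import *
to([.616,-.0185,.075],208)
# free tray spots, tray frame
c=np.array([.4832,-.367]);
import itertools
C=np.array([[.389,-.233],[.635,-.312],[.577,-.503],[.332,-.421]])
u=(C[1]-C[0]);print(np.linalg.norm(u),np.linalg.norm(C[3]-C[0]),np.degrees(np.arctan2(u[1],u[0])))
u/=np.linalg.norm(u);v=np.array([-u[1],u[0]])
for n,p in(('lid',(.526,-.397)),('jarb',(.42,-.352)),):
    print(n,((np.array(p)-c)@u).round(3),((np.array(p)-c)@v).round(3))
for a,b in((.075,.055),(.07,.05),(0,.05),(.01,.05),(-.02,-.06)): print(a,b,(c+a*u+b*v).round(3))
```

```text
shift [0.07 0.06 0.22] turn 0.1 | at [ 0.6169 -0.0187  0.0772] yaw -151.9 t 11.75 w 0.592 F [-0.6  2.4  6.1]
0.2583737602776257 0.19645101170520857 -17.80380909397004
lid 0.05 -0.015
jarb -0.065 -0.005
0.075 0.055 [ 0.571 -0.338]
0.07 0.05 [ 0.565 -0.341]
0 0.05 [ 0.498 -0.319]
0.01 0.05 [ 0.508 -0.322]
-0.02 -0.06 [ 0.446 -0.418]
```

Emit:
move_arm(commands=[255, 0, 0, -0.5, 0, 255, 0, 0, -2, 0, 255, 0, 0, -4.5, 0, 255, 0, 0, -7.5, 0, 255, 0, 0, -9.5, 0, 255, 0, 0, -10, 0])

```text
t: 12.25
ee_pos: [0.6204, -0.0173, 0.1817]
tcp_rot: [[-0.882, -0.472, -0.004], [-0.472, 0.882, -0.015], [0.01, -0.012, -1.0]]
wrist_force: [0.3, -0.4, -0.9]
width: 0.593
```

Run:
```python
from h import *
c=np.array([.4832,-.367]);a=np.radians(-17.8);u=np.array([np.cos(a),np.sin(a)]);v=np.array([-u[1],u[0]])
t1=c-.055*u+.058*v;t2=c+.045*u+.058*v;print(t1,t2)
to([*t1,.18],252.2)
```

```text
[ 0.44856321 -0.29496325] [ 0.54377615 -0.32553278]
shift [ 28.24 -16.37   0.65] turn -44.1 | at [ 0.6204 -0.0173  0.1817] yaw -151.9 t 12.25 w 0.593 F [ 0.3 -0.4 -0.9]
```

Emit:
move_arm(commands=[255, 1.5, -0.9, 0, -3, 255, 5, -2.9, 0, -9, 255, 8.5, -4.9, 0, -16, 255, 12, -7, 0, -23, 255, 15.5, -9, 0, -30, 255, 19, -11, 0, -37, 255, 22.5, -13, 0, -44.1, 255, 25.5, -14.8, 0, -44.1])

```text
t: 12.92
ee_pos: [0.4639, -0.2682, 0.1851]
tcp_rot: [[-0.3, -0.954, -0.005], [-0.954, 0.3, -0.014], [0.015, 0.0, -1.0]]
wrist_force: [0.4, -0.2, -1.7]
width: 0.598
```

Run:
```python
from disc import *
to([.4486,-.295,.13],252.2)
s=snap('wrist','w10');pickle.dump(s,open('w10.pkl','wb'))
hsv=cv2.cvtColor(s['color'],cv2.COLOR_RGB2HSV)
print('jar,lid pred',proj(s,[[.42,-.352,.064],[.526,-.397,.014]]))
for n,m,z in(('amber',cv2.inRange(hsv,(8,120,80),(25,255,255)),.064),('blue',cv2.inRange(hsv,(105,120,40),(125,255,255)),.004)):
    cs=[c for c in cv2.findContours(m,0,2)[0] if cv2.contourArea(c)>300]
    for c in cs: print(n,cv2.contourArea(c),cv2.boundingRect(c))
cv2.imwrite('pics/c10.png',s['color'][:,:,::-1])
```

```text
shift [2.93 0.66 5.56] turn 0.3 | at [ 0.4639 -0.2682  0.1851] yaw -107.5 t 12.92 w 0.598 F [ 0.4 -0.2 -1.7]
jar,lid pred [[342.88546625  90.78399918]
 [190.25399165  81.96138784]]
blue 72101.0 (75, 0, 348, 225)
```

Run:
```python
from disc import *
t=snap('scene');s=snap('top')
print('scene: jar',plane(t,[(150,303)],.064),'lid',plane(t,[(168,357)],.014))
w=pickle.load(open('w10.pkl','rb'))
for n,s_ in(('top',s),('wrist',w)):
    hsv=cv2.cvtColor(s_['color'],cv2.COLOR_RGB2HSV)
    for nm,X,r in(('t1',(.4486,-.295),.03),('t2',(.5438,-.3255),.03)):
        a=np.linspace(0,6.28,36);P=np.array([[X[0]+r*np.cos(k),X[1]+r*np.sin(k),.004] for k in a])
        p=proj(s_,P).round().astype(int); ok=[(0<=y<480 and 0<=x<640 and 105<=hsv[y,x,0]<=125 and hsv[y,x,1]>100) for x,y in p]
        print(n,nm,''.join('#' if o else '.' for o in ok))
    m=cv2.inRange(hsv,(105,100,30),(125,255,255))
    if n=='top':
        f=cv2.morphologyEx(m,cv2.MORPH_CLOSE,np.ones((25,25)))&~m
        for c in cv2.findContours(f,0,2)[0]:
            if cv2.contourArea(c)>60: print('hole',cv2.boundingRect(c),plane(s_,[np.array(cv2.minEnclosingCircle(c)[0])],.01)[0].round(3))
to([.4486,-.295,.13],252.2)
```

```text
scene: jar [[ 0.42953469 -0.35421899  0.064     ]] lid [[ 0.5365213  -0.40062906  0.014     ]]
top t1 .....############...................
top t2 ################.............#######
hole (412, 264, 7, 22) [ 0.461 -0.288  0.01 ]
wrist t1 ####################################
wrist t2 ####################################
shift [2.78 0.62 5.57] turn -0.3 | at [ 0.4634 -0.2697  0.1852] yaw -108.1 t 13.07 w 0.592 F [ 0.4  1.  -1.1]
```

Emit:
move_arm(commands=[255, 1, 0.2, 0, 0, 255, 2.4, 0.5, 1, 0, 255, 2.8, 0.6, 4, 0, 255, 2.8, 0.6, 7, 0, 255, 2.8, 0.6, 10, 0, 255, 2.8, 0.6, 12.5, 0, 255, 2.8, 0.6, 14, 0, 255, 2.8, 0.6, 14, 0])

```text
t: 13.73
ee_pos: [0.4457, -0.2937, 0.0417]
tcp_rot: [[-0.309, -0.951, -0.012], [-0.951, 0.309, -0.01], [0.013, 0.008, -1.0]]
wrist_force: [-0.1, 0.8, -1.3]
width: 0.592
```

```bash
python3 -c "
from h import *
to([.4486,-.295,.009],252.2)"
```

```text
shift [-0.01 -0.35  3.26] turn -0.2 | at [ 0.4457 -0.2937  0.0417] yaw -108.0 t 13.73 w 0.592 F [-0.1  0.8 -1.3]
```

Emit:
move_arm(commands=[255, 0, -0.2, 0.8, 0, 255, 0, -0.3, 1.6, 0, 255, 0, -0.3, 2.3, 0, 255, 0, -0.3, 2.7, 0, 255, 0, -0.3, 2.9, 0, 255, 0, -0.3, 3, 0, 255, 0, -0.3, 3.1, 0, 255, 0, -0.3, 3.1, 0])

```text
t: 14.4
ee_pos: [0.4484, -0.2951, 0.0109]
tcp_rot: [[-0.309, -0.951, -0.011], [-0.951, 0.309, -0.011], [0.014, 0.008, -1.0]]
wrist_force: [0.4, -0.1, -1.7]
width: 0.595
```

Emit:
move_arm(commands=[255, 0, 0, 0.1, 0, 255, 0, 0, 0.15, 0, 255, 0, 0, 0.2, 0, 255, 0, 0, 0.2, 0])

```text
t: 14.73
ee_pos: [0.4486, -0.2954, 0.0096]
tcp_rot: [[-0.309, -0.951, -0.011], [-0.951, 0.309, -0.011], [0.014, 0.007, -1.0]]
wrist_force: [-1.0, 0.6, 3.1]
width: 0.594
```

Emit:
move_arm(commands=[120, 0, 0, 0, 0, 60, 0, 0, 0, 0, 0, 0, 0, 0, 0, 0, 0, 0, 0, 0, 0, 0, 0, -1, 0, 0, 0, 0, -4, 0, 0, 0, 0, -8, 0, 0, 0, 0, -12, 0])

```text
t: 15.4
ee_pos: [0.4488, -0.2934, 0.1307]
tcp_rot: [[-0.309, -0.951, -0.013], [-0.951, 0.309, -0.01], [0.013, 0.009, -1.0]]
wrist_force: [1.1, -1.7, 0.7]
width: 1.005
```

Run:
```python
from disc import *
s=snap('wrist','w11')
hough(s,np.array([.4486,-.295,.044]),.026,.03)
to([.61,-.025,.22],212)
s8=pickle.load(open('w8.pkl','rb'));X=plane(s8,[(261,135),(280,290),(347,285),(343,132)],.072);print(X.round(4))
w9=pickle.load(open('w9.pkl','rb'));
```

```text
[313.  240.   40.9] exp r 41.3 [ 0.4502 -0.2952  0.044 ]
[302.  241.   40.8] exp r 41.3 [ 0.457  -0.2968  0.044 ]
shift [-30.5   -6.52  -8.54] turn 40.0 | at [ 0.4536 -0.2963  0.1395] yaw -108.0 t 15.45 w 1.002 F [ 1.4 -0.4  4.9]
[[ 0.5678 -0.0884  0.072 ]
 [ 0.6778 -0.0167  0.072 ]
 [ 0.6462  0.0325  0.072 ]
 [ 0.5357 -0.0328  0.072 ]]
```

Emit:
move_arm(commands=[0, -3.8, -0.8, -2, 5, 0, -7.6, -1.6, -4, 10, 0, -11.4, -2.4, -6, 15, 0, -15.2, -3.2, -8, 20, 0, -19, -4, -8.5, 26, 0, -22.8, -4.8, -8.5, 32, 0, -26.5, -5.6, -8.5, 38, 0, -29, -6.3, -8.5, 40])

```text
t: 16.12
ee_pos: [0.6047, -0.0352, 0.2212]
tcp_rot: [[-0.849, -0.528, 0.002], [-0.528, 0.849, -0.017], [0.007, -0.015, -1.0]]
wrist_force: [0.2, 0.7, 0.1]
width: 1.001
```

```bash
python3 -c "
from h import *
to([.607,-.026,.22],211.9)"
```

```text
shift [-0.68  0.66  0.1 ] turn -0.0 | at [ 0.6047 -0.0352  0.2212] yaw -148.1 t 16.12 w 1.001 F [0.2 0.7 0.1]
```

Emit:
move_arm(commands=[0, -0.6, 0.6, 0, 0, 0, -0.6, 0.6, 0, 0, 0, -0.6, 0.6, 0, 0, 0, -0.6, 0.6, 0, 0])

```text
t: 16.45
ee_pos: [0.6058, -0.0281, 0.2213]
tcp_rot: [[-0.849, -0.528, 0.001], [-0.528, 0.849, -0.017], [0.008, -0.015, -1.0]]
wrist_force: [-0.4, -0.1, 0.6]
width: 0.999
```

Run:
```python
from disc import *
s=snap('wrist','w12');pickle.dump(s,open('w12.pkl','wb'))
R=rect((.607,-.0264),31.9,.072)
q,Y=corners(s,R,.072);print(Y[:,:2].round(4).tolist())
q,Y=corners(s,R,.072,10)
hough(s,np.array([.609,.076,.07]),.024,.03);hough(s,np.array([.606,-.125,.085]),.023,.03)
to(list(Y.mean(0)[:2])+[.05],211.9)
cv2.imwrite('pics/c12.png',s['color'][40:440,140:540,::-1])
```

```text
px [[277.79998779296875, 138.10000610351562], [286.29998779296875, 295.5], [355.5, 294.1000061035156], [356.5, 135.3000030517578]] 
ctr [ 0.6079 -0.0277  0.072 ] L 0.1279 W 0.0582 yaw 33.32 wyaw 123.69
[[0.5709, -0.0871], [0.6773, -0.0166], [0.6454, 0.0315], [0.5382, -0.0384]]
px [[276.70001220703125, 138.39999389648438], [286.1000061035156, 295.6000061035156], [355.5, 294.20001220703125], [354.20001220703125, 134.3000030517578]] 
ctr [ 0.6082 -0.0283  0.072 ] L 0.1282 W 0.0578 yaw 33.85 wyaw 124.16
[417.  291.   26.5] exp r 27.6 [0.6164 0.0738 0.07  ]
[400.  270.   26.5] exp r 27.6 [0.6087 0.0512 0.07  ]
[200.  156.   29.8] exp r 30.0 [ 0.6105 -0.1275  0.085 ]
[206.  155.   29.9] exp r 30.0 [ 0.6076 -0.1242  0.085 ]
[212.  152.   29.4] exp r 30.0 [ 0.6034 -0.1215  0.085 ]
[224.  152.   28.7] exp r 30.0 [ 0.5988 -0.1141  0.085 ]
shift [-0.35  0.14 17.13] turn -0.1 | at [ 0.6058 -0.0284  0.2213] yaw -148.2 t 16.5 w 1.004 F [-0.1  0.6 -0.6]
```

View pics/c12.png

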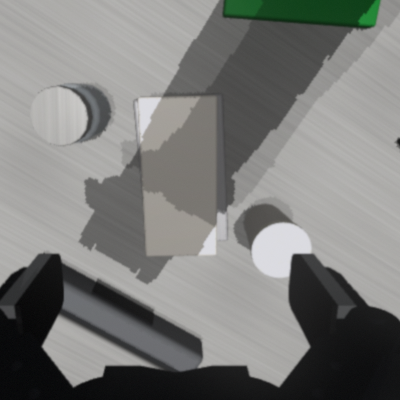

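Emit:
move_arm(commands=[0, -0.2, 0.1, 3, -1.5, 0, -0.2, 0.1, 7, -1.5, 0, -0.2, 0.1, 11, -1.5, 0, -0.2, 0.1, 14, -1.5, 0, -0.2, 0.1, 16, -1.5, 0, -0.2, 0.1, 17.2, -1.5, 0, -0.2, 0.1, 17.4, -1.5, 0, -0.2, 0.1, 17.4, -1.5])

```text
t: 17.17
ee_pos: [0.6059, -0.0308, 0.0467]
tcp_rot: [[-0.837, -0.548, -0.001], [-0.547, 0.837, -0.017], [0.01, -0.014, -1.0]]
wrist_force: [0.3, -0.4, 0.3]
width: 0.998
```

```bash
python3 -c "
from h import *
to([.608,-.028,.046],213.5)"
```

```text
shift [-0.33  0.11  0.06] turn -0.3 | at [ 0.6059 -0.0308  0.0467] yaw -146.8 t 17.17 w 0.998 F [ 0.3 -0.4  0.3]
```

Emit:
move_arm(commands=[0, -0.2, 0.1, 0, 0, 255, -0.2, 0.1, 0, 0, 255, -0.2, 0.1, 0, 0, 255, -0.2, 0.1, 0, 0, 255, -0.2, 0.1, 0, 0, 255, -0.2, 0.1, 0, 0, 255, -0.2, 0.1, 0, 0, 255, -0.2, 0.1, 0, 0])

```text
t: 17.83
ee_pos: [0.608, -0.0285, 0.0485]
tcp_rot: [[-0.837, -0.548, 0.002], [-0.548, 0.836, -0.017], [0.008, -0.015, -1.0]]
wrist_force: [-1.8, 0.5, 6.4]
width: 0.686
```

Emit:
move_arm(commands=[255, 0, 0, -0.5, 0, 255, 0, 0, -2, 0, 255, 0, 0, -4.5, 0, 255, 0, 0, -7.5, 0, 255, 0, 0, -10.5, 0, 255, 0, 0, -14, 0, 255, 0, 0, -15, 0, 255, 0, 0, -15, 0])

```text
t: 18.5
ee_pos: [0.6105, -0.026, 0.2029]
tcp_rot: [[-0.837, -0.548, 0.01], [-0.548, 0.836, -0.017], [0.001, -0.02, -1.0]]
wrist_force: [1.0, 1.0, -0.7]
width: 0.685
```

Run:
```python
from h import *
s=snap('wrist','w13')
st=env.state();R=st['tcp_rot'];p=st['ee_pos']
g=cv2.cvtColor(s['color'],7)
for z in(.025,):
  pr=proj(s,[p+R@np.array([.065,y,-z]) for y in(-.03,.03)]).astype(np.float32);print(pr)
  q=cv2.cornerSubPix(g,pr.reshape(-1,1,2).copy(),(9,9),(-1,-1),(3,40,.01)).reshape(-1,2);print(q)
  X=plane(s,q,p[2]+z);L=(X-p)@R;print(L.round(4),np.linalg.norm(X[0]-X[1]))
to([.442,.3365,.2],176.5)
```

```text
[[224.14366 134.48946]
 [421.02893 134.4758 ]]
[[224.15112 141.60378]
 [421.02893 134.4758 ]]
[[ 0.0629 -0.0303 -0.0242]
 [ 0.065   0.0299 -0.0252]] 0.06032215029172783
shift [-5.89 39.47 -0.7 ] turn 36.7 | at [ 0.609  -0.026   0.2002] yaw -146.8 t 18.55 w 0.684 F [ 0.5 -0.4 -1.2]
```

```bash
cat > held.py <<'E'
from h import *
def held(dz=.025):
    s=snap('wrist');st=env.state();R=st['tcp_rot'];p=st['ee_pos']
    g=cv2.GaussianBlur(cv2.cvtColor(s['color'],7),(5,5),1).astype(float)
    q=[]
    for x in range(240,406,8):
        d=np.abs(np.diff(g[105:165,x]));q.append((x,105+d.argmax()+1))
    q=np.array(q,float);print(q[:,1].astype(int).tolist())
    vx,vy,x0,y0=cv2.fitLine(q.astype(np.float32),cv2.DIST_HUBER,0,.01,.01).ravel()
    Q=np.array([[x,y0+(x-x0)*vy/vx] for x in(240,400)])
    L=(plane(s,Q,p[2]+dz)-p)@R;dd=L[1]-L[0]
    print('edge x',L[:,0].round(4),'slope deg',np.degrees(np.arctan2(-dd[0],dd[1])).round(2))
held();to([.442,.3365,.2],176.5)
E
python3 held.py
```

```text
[142, 142, 143, 143, 143, 143, 140, 140, 131, 142, 142, 142, 142, 142, 142, 142, 142, 142, 142, 142, 142]
edge x [0.0628 0.0629] slope deg -0.18
shift [-6.   39.39 -0.83] turn 36.7 | at [ 0.6076 -0.026   0.1982] yaw -146.8 t 18.6 w 0.687 F [ 0.4  0.1 -1.3]
```

Emit:
move_arm(commands=[255, -0.2, 2, 0, 2, 255, -0.8, 6, 0, 7, 255, -1.4, 10, 0, 13, 255, -2, 14, 0, 19, 255, -2.7, 18, 0, 25, 255, -3.3, 22, 0, 31, 255, -4, 26, 0, 36.7, 255, -4.6, 29.5, 0, 36.7])

```text
t: 19.27
ee_pos: [0.4815, 0.2471, 0.1906]
tcp_rot: [[-0.998, 0.063, -0.003], [0.063, 0.998, -0.019], [0.002, -0.019, -1.0]]
wrist_force: [0.0, 0.3, -1.6]
width: 0.687
```

```bash
python3 -c "
from h import *
to([.4403,.3365,.08],176.5)"
```

```text
shift [ 4.66  8.87 10.9 ] turn -0.1 | at [0.4815 0.2471 0.1906] yaw 176.4 t 19.27 w 0.687 F [ 0.   0.3 -1.6]
```

Emit:
move_arm(commands=[255, 1.5, 2.7, 0, -0.1, 255, 3, 5.5, 0.5, -0.1, 255, 4.2, 8, 2, -0.1, 255, 4.6, 8.8, 5, -0.1, 255, 4.6, 8.8, 8, -0.1, 255, 4.6, 8.8, 10, -0.1, 255, 4.6, 8.8, 10.9, -0.1, 255, 4.6, 8.8, 10.9, -0.1])

```text
t: 19.93
ee_pos: [0.4377, 0.3334, 0.0758]
tcp_rot: [[-0.998, 0.061, -0.01], [0.061, 0.998, -0.024], [0.008, -0.025, -1.0]]
wrist_force: [0.9, -1.7, -0.5]
width: 0.69
```

```bash
python3 -c "
from held import *
to([.4403,.3365,.032],176.5)"
```

```text
[142, 143, 143, 143, 143, 143, 143, 143, 143, 143, 143, 143, 143, 142, 143, 143, 143, 142, 142, 142, 142]
edge x [0.0643 0.0645] slope deg -0.3
shift [ -0.2   -0.05 -12.22] turn -0.0 | at [0.4392 0.3344 0.0779] yaw 176.5 t 19.98 w 0.686 F [-0.4 -0.7 -0.8]
shift [-0.12  0.32  4.58] turn -0.0 | at [0.4392 0.3344 0.0779] yaw 176.5 t 19.98 w 0.686 F [-0.4 -0.7 -0.8]
```

Emit:
move_arm(commands=[255, -0.1, 0.2, 1, 0, 255, -0.1, 0.3, 2, 0, 255, -0.1, 0.3, 3, 0, 255, -0.1, 0.3, 3.6, 0, 255, -0.1, 0.3, 3.9, 0, 255, -0.1, 0.3, 4, 0, 255, -0.1, 0.3, 4, 0])

```text
t: 20.57
ee_pos: [0.44, 0.3363, 0.0379]
tcp_rot: [[-0.998, 0.062, -0.007], [0.062, 0.998, -0.022], [0.006, -0.023, -1.0]]
wrist_force: [-1.7, -1.2, 1.0]
width: 0.684
```

```bash
python3 -c "
from h import *
to([.4403,.3365,.0305],176.5)"
```

```text
shift [-0.04  0.04  0.74] turn -0.0 | at [0.44   0.3363 0.0379] yaw 176.5 t 20.57 w 0.684 F [-1.7 -1.2  1. ]
```

Emit:
move_arm(commands=[255, 0, 0, 0.2, 0, 255, 0, 0, 0.4, 0, 255, 0, 0, 0.55, 0, 255, 0, 0, 0.6, 0, 255, 0, 0, 0.65, 0, 255, 0, 0, 0.65, 0])

```text
t: 21.07
ee_pos: [0.4403, 0.3375, 0.0358]
tcp_rot: [[-0.998, 0.061, -0.005], [0.061, 0.998, -0.018], [0.004, -0.019, -1.0]]
wrist_force: [-7.1, -4.2, 28.6]
width: 0.687
```

Emit:
move_arm(commands=[255, 0, 0, -0.4, 0, 255, 0, 0, -1, 0, 255, 0, 0, -1, 0, 255, 0, 0, -1, 0])

```text
t: 21.4
ee_pos: [0.4408, 0.3378, 0.046]
tcp_rot: [[-0.998, 0.061, -0.004], [0.061, 0.998, -0.018], [0.003, -0.018, -1.0]]
wrist_force: [0.2, 0.4, -0.9]
width: 0.684
```

```bash
cat > ht.py <<'E'
from held import *
def meas(s,p,R,tag):
    g=cv2.GaussianBlur(cv2.cvtColor(s['color'],7),(5,5),1).astype(float)
    for y in(150,156,162,168):
        dl=np.abs(np.diff(g[y,195:250]));dr=np.abs(np.diff(g[y,390:445]));l=195.5+dl.argmax();r=390.5+dr.argmax()
        print(tag,y,l,r,[(z,(np.linalg.norm(np.diff(plane(s,[(l,y),(r,y)],p[2]+z),axis=0))*1000).round(1)) for z in(.018,.021,.024,.027)])
if __name__=='__main__':
    held();s=snap('wrist','w14');st=env.state();meas(s,st['ee_pos'],st['tcp_rot'],'now')
    to([.4403,.3365,.0305],176.5)
    for f in('w5','w13'):
        g=cv2.GaussianBlur(cv2.imread(f'pics/{f}.png',0),(5,5),1).astype(float)
        for y in(150,162):print(f,y,195.5+np.abs(np.diff(g[y,195:250])).argmax(),390.5+np.abs(np.diff(g[y,390:445])).argmax(),'front row',[105+int(np.abs(np.diff(g[105:165,x])).argmax())+1 for x in(250,270,350,390)])
E
python3 ht.py
```

```text
[143, 143, 143, 143, 143, 143, 143, 143, 143, 143, 143, 143, 143, 143, 143, 143, 142, 143, 143, 142, 142]
edge x [0.0626 0.0626] slope deg -0.04
shift [ -0.1   -0.39 -15.45] turn -0.0 | at [0.4404 0.3375 0.0455] yaw 176.5 t 21.45 w 0.686 F [-0.1  0.1 -1.1]
[143, 142, 142, 143, 143, 143, 142, 142, 142, 142, 142, 142, 142, 142, 142, 142, 142, 142, 142, 142, 142]
edge x [0.063 0.063] slope deg -0.04
now 150 220.5 409.5 [(0.018, np.float64(60.7)), (0.021, np.float64(59.2)), (0.024, np.float64(57.7)), (0.027, np.float64(56.3))]
now 156 220.5 409.5 [(0.018, np.float64(60.9)), (0.021, np.float64(59.4)), (0.024, np.float64(58.0)), (0.027, np.float64(56.5))]
now 162 220.5 408.5 [(0.018, np.float64(60.8)), (0.021, np.float64(59.4)), (0.024, np.float64(57.9)), (0.027, np.float64(56.5))]
now 168 221.5 408.5 [(0.018, np.float64(60.8)), (0.021, np.float64(59.3)), (0.024, np.float64(57.9)), (0.027, np.float64(56.4))]
shift [-0.04 -0.05  1.45] turn -0.0 | at [0.44   0.3373 0.045 ] yaw 176.5 t 21.55 w 0.687 F [-0.6 -0.  -0.4]
w5 150 209.5 414.5 front row [135, 133, 135, 136]
w5 162 218.5 414.5 front row [135, 133, 135, 136]
w13 150 221.5 438.5 front row [142, 143, 142, 142]
w13 162 221.5 424.5 front row [142, 143, 142, 142]
```

```bash
python3 -c "
from held import *
print('---');held(.0195);to([.4403,.3365,.0358],176.5)"
```

```text
[143, 142, 142, 142, 142, 142, 142, 142, 142, 142, 142, 142, 142, 142, 142, 142, 142, 142, 142, 143, 142]
edge x [0.0632 0.0632] slope deg -0.04
shift [ -0.13  -0.37 -15.49] turn -0.0 | at [0.44   0.3373 0.045 ] yaw 176.5 t 21.6 w 0.685 F [-0.6  1.  -0.9]
---
[143, 142, 142, 142, 142, 142, 143, 143, 142, 142, 142, 142, 142, 142, 142, 142, 142, 142, 142, 142, 142]
edge x [0.063 0.063] slope deg -0.04
shift [-0.04 -0.06  0.93] turn -0.0 | at [0.44   0.3373 0.0451] yaw 176.5 t 21.65 w 0.687 F [-0.   0.4 -0.1]
```

Emit:
move_arm(commands=[255, 0, -0.06, 0.3, 0, 255, 0, -0.06, 0.6, 0, 255, 0, -0.06, 0.75, 0, 255, 0, -0.06, 0.85, 0, 255, 0, -0.06, 0.9, 0, 255, 0, -0.06, 0.93, 0, 255, 0, -0.06, 0.95, 0, 255, 0, -0.06, 0.95, 0])

```text
t: 22.32
ee_pos: [0.44, 0.3376, 0.0364]
tcp_rot: [[-0.998, 0.061, -0.006], [0.061, 0.998, -0.017], [0.005, -0.017, -1.0]]
wrist_force: [-2.4, 2.6, 5.5]
width: 0.686
```

Emit:
move_arm(commands=[160, 0, 0, 0, 0, 80, 0, 0, 0, 0, 0, 0, 0, 0, 0, 0, 0, 0, 0, 0, 0, 0, 0, -1, 0, 0, 0, 0, -4, 0, 0, 0, 0, -8, 0, 0, 0, 0, -12, 0])

```text
t: 22.98
ee_pos: [0.4398, 0.3385, 0.1572]
tcp_rot: [[-0.998, 0.061, -0.008], [0.061, 0.998, -0.02], [0.007, -0.02, -1.0]]
wrist_force: [0.6, 1.4, 0.8]
width: 1.001
```

Emit:
move_arm(commands=[0, 0, 0, -3, 0, 0, 0, 0, -5, 0, 0, 0, 0, -5, 0, 0, 0, 0, -5, 0])

```text
t: 23.32
ee_pos: [0.441, 0.3398, 0.2089]
tcp_rot: [[-0.998, 0.061, -0.005], [0.061, 0.998, -0.018], [0.004, -0.018, -1.0]]
wrist_force: [-0.2, 0.6, -0.1]
width: 0.999
```

Run:
```python
from bd import *
s=snap('wrist','w15');pickle.dump(s,open('w15.pkl','wb'))
corners(s,rect((.442,.3365),-3.5,.054),.054)
g=cv2.GaussianBlur(cv2.cvtColor(s['color'],7),(3,3),1).astype(float)
from h import to
to([.60,-.03,.2],208)
```

```text
px [[277.8999938964844, 132.8000030517578], [282.3999938964844, 288.3999938964844], [349.5, 289.8999938964844], [354.29998779296875, 132.3000030517578]] 
ctr [0.4415 0.3364 0.054 ] L 0.1282 W 0.0573 yaw -3.55 wyaw 86.22
shift [-18.22 -35.85   1.33] turn -31.5 | at [0.4401 0.3392 0.2073] yaw 176.5 t 23.37 w 0.998 F [ 0.2 -0.3 -1.3]
```

Emit:
move_arm(commands=[0, -2, -4, -0.5, -4, 0, -3.9, -7.8, -0.5, -8, 0, -5.9, -11.6, -0.5, -12, 0, -7.8, -15.4, -0.5, -16, 0, -9.8, -19.2, -0.5, -20, 0, -11.8, -23, -0.5, -25, 0, -13.7, -26.8, -0.5, -29, 0, -15.7, -30.6, -0.5, -31.5])

```text
t: 24.03
ee_pos: [0.5726, 0.0322, 0.2151]
tcp_rot: [[-0.881, -0.472, -0.012], [-0.472, 0.881, -0.02], [0.02, -0.012, -1.0]]
wrist_force: [0.7, 0.9, -0.4]
width: 0.998
```

```bash
python3 -c "
from h import *
to([.605,-.025,.2],212)"
```

```text
shift [-0.19 -6.55  1.59] turn -3.8 | at [0.5726 0.0322 0.2151] yaw -151.8 t 24.03 w 0.998 F [ 0.7  0.9 -0.4]
```

Emit:
move_arm(commands=[0, -0.2, -3, 0, -3.8, 0, -0.2, -5.5, 0.8, -3.8, 0, -0.2, -6.5, 1.5, -3.8, 0, -0.2, -6.5, 1.5, -3.8, 0, -0.2, -6.5, 1.5, -3.8])

```text
t: 24.45
ee_pos: [0.6031, -0.0241, 0.1988]
tcp_rot: [[-0.849, -0.529, -0.017], [-0.529, 0.849, -0.019], [0.025, -0.007, -1.0]]
wrist_force: [-0.3, 0.0, 1.1]
width: 0.997
```

Run:
```python
from disc import *
s=snap('wrist','w16');pickle.dump(s,open('w16.pkl','wb'))
hough(s,np.array([.61,-.025,.06]),.026,.035)
hough(s,np.array([.609,.076,.07]),.025,.03)
to([.61,-.025,.04],212)
cv2.imwrite('pics/c16.png',s['color'][40:440,140:540,::-1])
```

```text
[314.  222.   33.2] exp r 33.9 [ 0.6038 -0.0278  0.06  ]
[300.  211.   32.7] exp r 33.9 [ 0.6022 -0.0413  0.06  ]
[298.  220.   32.5] exp r 33.9 [ 0.609 -0.039  0.06 ]
[417.  305.   29.3] exp r 30.6 [0.6156 0.0737 0.07  ]
[407.  274.   27.2] exp r 30.6 [0.5988 0.0524 0.07  ]
shift [-0.85 -0.35 15.95] turn -0.0 | at [ 0.6034 -0.0235  0.1996] yaw -148.0 t 24.5 w 1.001 F [-0.9 -0.  -0.2]
```

View pics/c16.png

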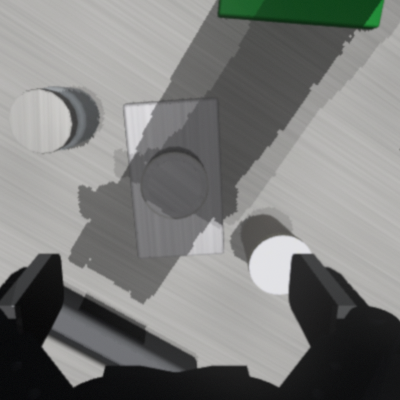

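Emit:
move_arm(commands=[0, 0.2, -0.4, 3, 0, 0, 0.2, -0.4, 7, 0, 0, 0.2, -0.4, 11, 0, 0, 0.2, -0.4, 14, 0, 0, 0.2, -0.4, 16, 0, 0, 0.2, -0.4, 17.1, 0, 0, 0.2, -0.4, 17.3, 0, 0, 0.2, -0.4, 17.3, 0])

```text
t: 25.17
ee_pos: [0.6009, -0.0302, 0.0271]
tcp_rot: [[-0.847, -0.531, -0.016], [-0.531, 0.847, -0.019], [0.024, -0.008, -1.0]]
wrist_force: [0.4, 0.3, -0.1]
width: 1.001
```

```bash
python3 -c "
from h import *
to([.604,-.0278,.025],212)"
```

```text
shift [-0.39  0.04  0.2 ] turn 0.1 | at [ 0.6009 -0.0302  0.0271] yaw -147.9 t 25.17 w 1.001 F [ 0.4  0.3 -0.1]
```

Emit:
move_arm(commands=[0, -0.3, 0, 0.1, 0, 255, -0.3, 0, 0.1, 0, 255, -0.3, 0, 0.1, 0, 255, -0.3, 0, 0.1, 0, 255, -0.3, 0, 0.1, 0, 255, -0.3, 0, 0.1, 0, 255, -0.3, 0, 0.1, 0, 255, -0.3, 0, 0.1, 0])

```text
t: 25.83
ee_pos: [0.6048, -0.0284, 0.0277]
tcp_rot: [[-0.847, -0.531, -0.013], [-0.531, 0.847, -0.019], [0.021, -0.009, -1.0]]
wrist_force: [-0.6, 0.5, 5.9]
width: 0.592
```

Emit:
move_arm(commands=[255, 0, 0, -0.5, 0, 255, 0, 0, -2, 0, 255, 0, 0, -4.5, 0, 255, 0, 0, -8, 0, 255, 0, 0, -11.5, 0, 255, 0, 0, -14.5, 0, 255, 0, 0, -15.5, 0, 255, 0, 0, -15.5, 0])

```text
t: 26.5
ee_pos: [0.6089, -0.0257, 0.1862]
tcp_rot: [[-0.847, -0.531, -0.006], [-0.531, 0.847, -0.019], [0.015, -0.013, -1.0]]
wrist_force: [1.0, -0.9, -1.4]
width: 0.591
```

```bash
python3 -c "
from h import *
to([.5438,-.3255,.18],252.2)"
```

```text
shift [ 21.42 -21.93   1.22] turn -40.1 | at [ 0.6089 -0.0257  0.1862] yaw -147.9 t 26.5 w 0.591 F [ 1.  -0.9 -1.4]
```

Emit:
move_arm(commands=[255, 1, -1, 0, -3, 255, 3.5, -3.6, 0, -9, 255, 6, -6.1, 0, -15, 255, 8.5, -8.6, 0, -21, 255, 11, -11.2, 0, -27, 255, 13.5, -13.8, 0, -33, 255, 16, -16.3, 0, -39, 255, 18.5, -18.9, 0, -40.1])

```text
t: 27.17
ee_pos: [0.5503, -0.285, 0.1885]
tcp_rot: [[-0.303, -0.953, -0.01], [-0.953, 0.303, -0.017], [0.019, 0.005, -1.0]]
wrist_force: [0.2, -0.5, -0.8]
width: 0.592
```

Run:
```python
from disc import *
s=snap('wrist','w17')
hsv=cv2.cvtColor(s['color'],cv2.COLOR_RGB2HSV)
for X,r in(((.545,-.322),.03),((.545,-.322),.036)):
    P=np.array([[X[0]+r*np.cos(k),X[1]+r*np.sin(k),.004] for k in np.linspace(0,6.28,36)]);p=proj(s,P).round().astype(int)
    print(''.join('#' if (0<=y<480 and 0<=x<640 and 105<=hsv[y,x,0]<=125 and hsv[y,x,1]>100) else '.' for x,y in p))
# white lid in wrist
m=cv2.inRange(hsv,(0,0,120),(180,60,255));
for c in cv2.findContours(m,0,2)[0]:
    if cv2.contourArea(c)>800:
        (x,y),r=cv2.minEnclosingCircle(c)
        if r<90: print('white',(round(x),round(y)),round(r),plane(s,[(x,y)],.014)[0].round(3))
to([.545,-.322,.045],252.2)
```

```text
####################################
####################################
white (490, 447) 45 [ 0.455 -0.002  0.014]
white (315, 344) 75 [ 0.589 -0.167  0.014]
white (440, 170) 37 [ 0.442 -0.289  0.014]
white (294, 69) 48 [ 0.532 -0.4    0.014]
shift [ 2.58 -0.58 14.44] turn -0.3 | at [ 0.5491 -0.2923  0.1887] yaw -108.1 t 27.22 w 0.591 F [ 1.3 -5.  -1.3]
```

Emit:
move_arm(commands=[255, 1.5, -0.3, 0, 0, 255, 2.5, -0.5, 2, 0, 255, 2.5, -0.5, 5, 0, 255, 2.5, -0.5, 8, 0, 255, 2.5, -0.5, 11, 0, 255, 2.5, -0.5, 13, 0, 255, 2.5, -0.5, 14, 0, 255, 2.5, -0.5, 14, 0])

```text
t: 27.88
ee_pos: [0.5411, -0.3189, 0.0447]
tcp_rot: [[-0.31, -0.951, -0.019], [-0.95, 0.31, -0.019], [0.024, 0.012, -1.0]]
wrist_force: [-0.4, 0.1, -1.8]
width: 0.59
```

```bash
python3 -c "
from h import *
to([.545,-.322,.0117],252.2)"
```

```text
shift [ 0.1  -0.51  3.29] turn -0.3 | at [ 0.5411 -0.3189  0.0447] yaw -108.1 t 27.88 w 0.59 F [-0.4  0.1 -1.8]
```

Emit:
move_arm(commands=[255, 0.1, -0.3, 0.8, 0, 255, 0.1, -0.4, 1.6, 0, 255, 0.1, -0.4, 2.2, 0, 255, 0.1, -0.4, 2.6, 0, 255, 0.1, -0.4, 2.8, 0, 255, 0.1, -0.4, 2.9, 0, 255, 0.1, -0.4, 3, 0, 255, 0.1, -0.4, 3, 0])

```text
t: 28.55
ee_pos: [0.5442, -0.3218, 0.015]
tcp_rot: [[-0.31, -0.951, -0.018], [-0.95, 0.31, -0.02], [0.024, 0.011, -1.0]]
wrist_force: [0.6, 0.1, -2.4]
width: 0.592
```

Emit:
move_arm(commands=[255, 0, 0, 0.1, 0, 255, 0, 0, 0.2, 0, 255, 0, 0, 0.25, 0, 255, 0, 0, 0.3, 0, 255, 0, 0, 0.35, 0, 255, 0, 0, 0.35, 0])

```text
t: 29.05
ee_pos: [0.5442, -0.3219, 0.0121]
tcp_rot: [[-0.31, -0.951, -0.018], [-0.95, 0.31, -0.02], [0.024, 0.011, -1.0]]
wrist_force: [-0.8, 0.5, 3.8]
width: 0.592
```

Emit:
move_arm(commands=[255, 0, 0, 0.1, 0, 255, 0, 0, 0.1, 0, 120, 0, 0, 0.1, 0, 60, 0, 0, 0.1, 0, 0, 0, 0, 0.1, 0, 0, 0, 0, 0.1, 0, 0, 0, 0, 0, 0, 0, 0, 0, -1, 0])

```text
t: 29.72
ee_pos: [0.5429, -0.3209, 0.0204]
tcp_rot: [[-0.31, -0.95, -0.021], [-0.95, 0.31, -0.018], [0.024, 0.015, -1.0]]
wrist_force: [-0.5, 0.6, -0.9]
width: 1.005
```

Emit:
move_arm(commands=[0, 0, 0, -2, 0, 0, 0, 0, -5, 0, 0, 0, 0, -9, 0, 0, 0, 0, -13, 0, 0, 0, 0, -16, 0, 0, 0, 0, -16, 0, 0, 0, 0, -16, 0, 0, 0, 0, -16, 0])

```text
t: 30.38
ee_pos: [0.5461, -0.3179, 0.1803]
tcp_rot: [[-0.31, -0.95, -0.021], [-0.95, 0.31, -0.018], [0.023, 0.015, -1.0]]
wrist_force: [-0.4, -0.2, 0.1]
width: 1.001
```

Run:
```python
from disc import *
s=snap('wrist','w18')
print('tin2');hough(s,np.array([.5445,-.322,.044]),.026,.03)
print('tin1');hough(s,np.array([.450,-.295,.044]),.026,.03)
t=snap('top','top9');print('pile');corners(t,rect((.442,.3365),-3.5,.054),.054,3)
a=cv2.imread('pics/top0.png').astype(int);b=t['color'][:,:,::-1].astype(int)
d=np.abs(a-b).sum(2)
for n,(x,y) in dict(tub=(289,219),jar=(362,220),lid=(455,252),jarb=(444,289),can=(191,238),cups=(209,162)).items(): print(n,d[y-7:y+8,x-7:x+8].mean().round(1))
to([.5,-.3,.2],252)
```

```text
tin2
[315. 221.  34.] exp r 34.4 [ 0.5446 -0.3209  0.044 ]
tin1
[441. 217.  32.] exp r 32.5 [ 0.4532 -0.2939  0.044 ]
[448.  213.   32.4] exp r 32.5 [ 0.4475 -0.2953  0.044 ]
[448.  224.   31.7] exp r 32.5 [ 0.4494 -0.2869  0.044 ]
[435.  206.   31.8] exp r 32.5 [ 0.4555 -0.3036  0.044 ]
pile
px [[202.8000030517578, 303.29998779296875], [206.5, 257.29998779296875], [186.3000030517578, 256.5], [182.3000030517578, 302.3999938964844]] 
ctr [0.4392 0.3374 0.054 ] L 0.1275 W 0.0574 yaw -2.95 wyaw 88.43
tub 51.3
jar 45.0
lid 319.8
jarb 116.8
can 43.0
cups 52.5
shift [-0.21  4.87 -2.05] turn -0.1 | at [ 0.5452 -0.3174  0.1787] yaw -108.1 t 30.48 w 0.999 F [ 0.3 -0.8 -0.3]
```

```bash
python3 -c "
from bench import env
print(env.close_job())"
```

```text
the job is handed in; nothing more can be done
None
```

I took the stack down from the top, one piece at a time, and handed the job in at about 30.5 s. Both boards are in one pile on the rack, and both tins stand on bare tray floor.

**Last checks that agreed**
- **Boards:** the wrist camera put the pile centre at (0.4415, 0.3364), yaw -3.55°. The rack measured (0.4430, 0.3358) in the wrist view and (0.4408, 0.3374) in the top view, yaw -3.4°. So the boards are centred and square to about 1–2 mm and within half a degree.
- **Tins:** lid circles were found at about (0.450, -0.295) and (0.545, -0.321), with radii as expected for tins standing upright. Both spots showed bare blue floor before I lowered the tins.
- **Jar, tub, can and cups:** I saw no contact with any of them. Before/after differences in the top picture were low for the clear jar beside the stack, the tub, the can and the cups.

**Checks that failed or disagreed**
- **Lower board:** it touched down about 5 mm higher than I predicted, with a peak of 29 N. It was sitting lower in the fingers than expected. I lifted, re-measured and set it down again at 5.5 N.
- **Pile position:** the coarser top camera put the pile 2–3 mm off and its yaw at -3.0°.
- **Heights:** triangulating the upper tin's height was ill-conditioned, so for both tins I used the stated height with the lid's apparent size as the check.
- **Lid and tray jar:** the arm blocked the top view of both at the end, so that comparison says nothing for them. The lid was seen in place shortly before the last tin went down. The amber jar was only located early on.

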